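# Put the grinder handle away in the push-to-open drawer

## Task

Press the drawer front in until its touch latch lets go and the drawer springs ajar, draw it out, and lay the grinder's loose side handle inside. Then push the drawer shut until it latches again, so that it stays shut by itself. Press only as hard as the latch needs, without ramming the front against its stop, and leave everything else on the counter and on top of the drawer unit where it is.

Things in the scene. Friction and masses are not known exactly. Their poses are not given: they have to be found in the camera images.
- front_face (a point): middle of the outer face of the white drawer front, 70 mm above the counter; moves with the drawer. x axis level, square to the front, into the cabinet (pushing way); y along the front; z up. The panel is 260 wide, 16 thick, from 8 to 96 mm above the counter; latched, it stands 6 to 14 mm clear of the grey cabinet behind it (260 wide, 300 deep, 100 high, fixed)
- front_top (a point): middle of the top edge of the white panel, half-way through its 16 mm, 96 mm above the counter; axes as front_face. With the drawer ajar a finger can reach down behind the panel, whose rear face is 8 mm behind this point; the gap to the cabinet grows with the opening. The drawer comes out about 160 mm, sliding with about 1 N, and stays where it is left
- latch (a point): the push-push touch latch, at the drawer's back inside the cabinet; moves with the drawer. It lets go, or catches, when the front is pressed 3.5 to 12 mm past its shut place (the catch is set differently on each unit: feel for it) and let back. That takes 4 to 7 N; 1 mm deeper is a solid stop (20 N is too hard). Freed, the drawer springs out some 55 mm; shutting it means pushing back that spring
- drawer_floor (a point): point on top of the drawer's floor, 22 mm above the counter, on its centre line, 80 mm behind the panel's rear face; axes as front_face; moves with the drawer. The steel box inside is 204 wide and 217 long, its side walls stand 40 mm above the floor
- handle_center (a point): centre (half-way up) of the black side handle of an angle grinder, lying flat on the counter: grip 30 wide, 26 high, with a 34 mm wide blunt end, a 40 mm wide flange and a steel stud 14 thick; it reaches 52 mm from this point to the blunt end and 64 mm to the stud's tip; x axis along it towards the stud, y across, z up; about 0.12 kg
- spanner: flat steel pin spanner with two short pins, 116 mm long, 42 wide at its head, 6 thick, lying on the counter near the handle; bystander; origin at its underside
- bit_case: dark blue bit case 60 x 110 x 24 on top of the drawer unit; bystander; origin at the centre of its underside
- discs: stack of dark grinding discs, 115 across, 12 high, on top of the drawer unit; bystander; origin at the centre of its underside
- grinder: green and black angle grinder, 300 long, 66 high, lying on the counter; bystander; origin at its underside
- spray: spray can 58 across, 190 high; bystander; origin at the centre of its underside
- tape: tape measure 70 x 36 x 66; bystander; origin at the centre of its underside
- carton: blue carton 130 x 130 x 50; bystander; origin at the centre of its underside
Mind the look-alikes: they are no part of the job. Several things look just like the part that bears handle_center: the one meant starts farthest to the robot's right.

How it is judged:
On the way, in this order (a step that is already met when the one before it is completed fails the run):
1. the drawer has been pressed and has sprung ajar, more than 40 mm (distance of front_face from where it was at the start of the episode above 0.04 m), for 0.1 s.
2. the side handle lies on the drawer's floor, let go and at rest (z of handle_center in the frame of drawer_floor between 0.005 and 0.03 m and x of handle_center in the frame of drawer_floor between -0.08 and 0.14 m and y of handle_center in the frame of drawer_floor between -0.1 and 0.1 m and contact force between the fingers and handle below 0.1 N and linear speed of handle below 0.03 m/s), for 0.3 s.
At the end, for the whole second after the job is handed in: the drawer is shut and held by its latch (its front within 3 mm of where it was shut at the start, at rest, nothing pressing on it), with the side handle at rest inside it on the drawer's floor (distance of front_face from where it was at the start of the episode below 0.003 m and linear speed of drawer below 0.01 m/s and z of handle_center in the frame of drawer_floor between 0.005 and 0.03 m and x of handle_center in the frame of drawer_floor between -0.08 and 0.14 m and y of handle_center in the frame of drawer_floor between -0.1 and 0.1 m and linear speed of handle below 0.03 m/s); the robot touches nothing.
It fails at once if the front is rammed against its inner stop: pressed with more than 20 N while it is moved 2 to 13.5 mm from its shut place (distance of front_face from where it was at the start of the episode between 0.002 and 0.0135 m and contact force between any of the fingers, the arm and drawer above 20 N).
It fails at once if a bystander is moved more than 30 mm (distance of any of spanner, bit_case, discs, grinder, spray, tape, carton from where it was at the start of the episode above 0.03 m).
It also fails if it takes over 72 s, if anything falls off the work surface, if the arm or the gripper's body presses on something with over 40 N, if the wrist force passes 120 N, or if a joint passes its speed limit or range.

## Robot

A 6-joint arm with a two-finger parallel gripper is mounted at the origin on the work surface. World frame = base frame: x ahead of the robot, y to its left, z up, the work surface at z = 0. Lengths are in m, angles in rad, forces in N, time in s.
With the tool pointing down it reaches from about 0.275 to 0.85 m from the base axis. Payload 5.2 kg.
Tool frame: the origin (TCP) lies at the very end of the fingers, on their centre line; the grasp point (between the pads) lies 19 mm behind it (r.tcp_to_grasp is the distance from the TCP to the grasp point, in m); z points along the fingers, y is the line along which they close (so a half turn about z gives the same grasp; the last joint's range is limited). The gripper opens to 85 mm and grips with 20 to 120 N. Pads are 22 mm wide; open, the fingers measure 114 mm over their backs; the gripper's body (76 mm by 85 mm) begins 54 mm behind the grasp point. The pads swing forward as they close: fully open they stand 13 mm farther back than shut.
Start: joints at [-1.409, 0.259, 1.535, -0, 1.348, -0.203], TCP at [0.196, -0.514, 0.231] pointing down, gripper open.
Joint ranges: [-3.14, 3.14], [-0.91, 2.08], [0.19, 2.58], [-1.22, 4.36], [0.22, 2.71], [-3.12, 3.12]. Speed limits (rad/s): [2.57, 2.57, 3.14, 3.14, 3.14, 3.14].

## Interface

Orientations are given as a unit quaternion [w, x, y, z].
In Python, from rig import r gives the robot as it stands.
- The arm moves only by the shell command python3 -m inch 'ROWS' [FORCE]. ROWS is JSON, a list of rows, each an object of numbers: "x", "y", "z": the shift along the tool's x, y, z in cm; "rx", "ry", "rz": the turn, a rotation vector about the tool's x, y, z in rad; "hand": the closure in counts, from 0 (fully open) to 255 (shut). A call has 1 to 8 rows; each row shifts and turns the commanded pose from where the row before left it, along the tool's axes as they then stand; what a row does not reach is not made up. A row lasts 1/12 s, in which the tool goes at most 41.7 mm and 7.16 degrees, less where a joint would pass 70% of its speed; a pose out of reach is approached as far as the arm can. A call with a gripper value outside its range is refused whole. The fingers move at their own pace and stop on an object; FORCE is the grip in N (left out, the last holds). Time passes only in rows, so rows that do not move let the fingers close. It gives the time, the measured TCP pose, the force, the opening and the grip force at its end, in the units of the state.
- r.read_state(): the state, without advancing time (a new reading comes with each control period).
- r.grab_frame(name): name is "side" or "top" or "wrist"; returns a dict with "image" (480x640x3 uint8, red, green, blue), "fx", "fy", "cx", "cy" (pixels), "k1" (the pictures are not rectified: a ray, as slopes to the right and down, at radius r is drawn at 1 + k1 r^2 times it, then the intrinsics apply), "R" (3x3) and "t" (3): a world point X has camera coordinates R X + t; the wrist camera has in their place "mount" (4x4, takes a point from camera to tool coordinates, whose origin is the TCP and whose axes are the flange's). Camera axes: x right, y down, z forward; pixel columns grow to the right and rows downward; lengths in m; the calibration is good to about 2 mm. A picture is of the moment at which its call begins: read the wrist's pose just before it. There is no depth.
- r.close_job(): hands the job in; it is judged then, once.
The state is a dict: "clock": time; "q": joint angles; "dq": joint speeds; "joint_torque": joint torques, N m; "tcp_pos": TCP position; "eef_rot": TCP orientation; "ft_force": force on the tool from outside, world axes, zero at the start; "wrist_torque": the same for the moment, N m; "grip_width": finger opening in m; "grasp_force": force on a finger pad.
Only numpy, scipy, OpenCV 4.12 (cv2) and the standard library are available. Lean on these libraries where they do the work, as an engineer would, in place of code of your own. Each camera call takes 0.05 s, during which the arm holds its last target. There are 200 camera calls.

## Working session

There is one attempt and no reset: what is moved stays moved. The work goes in short steps, Python scripts to look and compute and a shell command to move; the robot and the scene stay as the last step left them, time stands still between calls to the robot, and variables do not carry over. Pictures are saved under pics/ and viewed, at most 10 in all, crops included, and the job is handed in when it is done.

```bash
ls; mkdir -p pics; python3 - <<'E'
from rig import r
import cv2, numpy as np
s=r.read_state();print({k:np.round(v,3).tolist() for k,v in s.items()})
for n in["side","top"]:
    f=r.grab_frame(n);cv2.imwrite(f"pics/{n}0.png",f["image"][:,:,::-1]);np.save(f"pics/{n}0.npy",f,allow_pickle=True)
    print(n,{k:np.round(v,4).tolist() for k,v in f.items() if k!="image"})
f=r.grab_frame("wrist");print({k:np.round(v,4).tolist() for k,v in f.items() if k!="image"})
E
```

```text
pics
{'clock': 0.0, 'q': [-1.409, 0.259, 1.536, 0.0, 1.348, -0.203], 'dq': [0.0, 0.0, 0.003, 0.001, 0.0, -0.0], 'joint_torque': [-0.001, -44.603, -29.057, -0.0, 0.012, 0.0], 'tcp_pos': [0.196, -0.513, 0.23], 'eef_rot': [-0.001, 0.983, 0.181, 0.0], 'ft_force': [-0.629, 0.41, 0.226], 'wrist_torque': [-0.005, 0.002, 0.015], 'grasp_force': 0.0, 'grip_width': 0.085}
side {'fx': 558.637, 'fy': 558.637, 'cx': 327.4061, 'cy': 230.628, 'k1': -0.0145, 'R': [[-0.9363, -0.3507, -0.0202], [-0.2464, 0.6964, -0.674], [0.2504, -0.6261, -0.7384]], 't': [0.4896, 0.2318, 1.5329]}
top {'fx': 475.2109, 'fy': 475.2109, 'cx': 317.4454, 'cy': 238.7687, 'k1': -0.062, 'R': [[-0.0051, -0.9999, 0.0098], [-0.9952, 0.0041, -0.0977], [0.0977, -0.0103, -0.9952]], 't': [-0.0486, 0.553, 1.2581]}
{'fx': 368.84, 'fy': 368.84, 'cx': 323.042, 'cy': 240.9325, 'k1': -0.0076, 'mount': [[-0.0011, -0.9542, -0.2991, 0.0772], [1.0, -0.0013, 0.0005, 0.0001], [-0.0008, -0.2991, 0.9542, -0.1426], [0.0, 0.0, 0.0, 1.0]]}
```

View pics/top0.png

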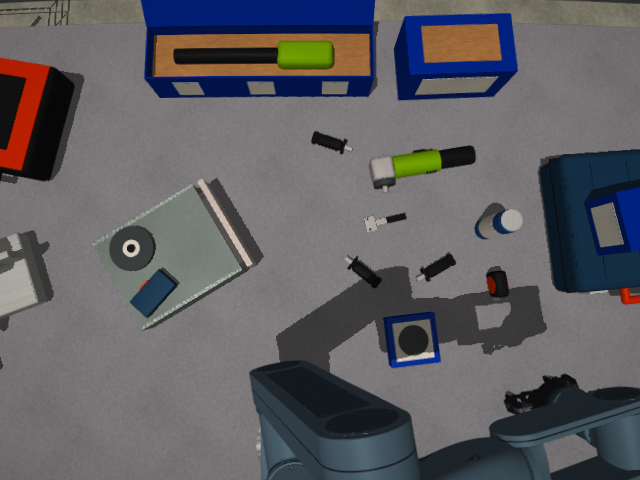

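View pics/side0.png

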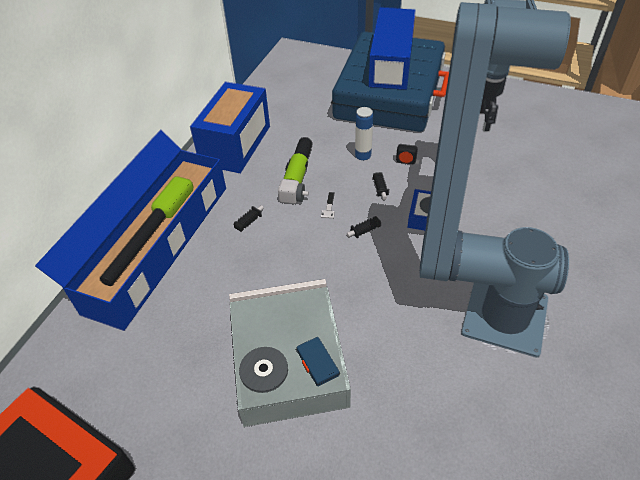

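The top view shows robot ahead = image up. The target handle is at about (437,267), the rightmost of the three, with its stud at lower left. The white front runs from (200,180) to (256,268) and faces right/up. The side view confirms this, with the same handle at (380,186) and the panel along (230,295)–(327,285).

```bash
cat > lib.py <<'E'
import numpy as np, cv2
from scipy.spatial.transform import Rotation as Ro
def wristcam(f,s):
    q=s["eef_rot"];T=np.eye(4);T[:3,:3]=Ro.from_quat([q[1],q[2],q[3],q[0]]).as_matrix();T[:3,3]=s["tcp_pos"]
    C=np.linalg.inv(T@np.array(f["mount"]));f["R"]=C[:3,:3];f["t"]=C[:3,3];return f
def ray(f,p):
    K=np.array([[f["fx"],0,f["cx"]],[0,f["fy"],f["cy"]],[0,0,1.]])
    u=cv2.undistortPoints(np.array(p,float).reshape(-1,1,2),K,np.array([f["k1"],0,0,0.])).reshape(-1,2)
    # iterate exact radial model
    R=np.array(f["R"]);d=np.c_[u,np.ones(len(u))]@R
    return -R.T@np.array(f["t"]),d
def onz(f,p,z):
    o,d=ray(f,p);return o+d*((z-o[2])/d[:,2])[:,None]
def tri(f,p,g,q):
    o,d=ray(f,[p]);O,D=ray(g,[q]);d=d[0];D=D[0]
    k=np.linalg.lstsq(np.c_[d,-D],O-o,rcond=None)[0];a=o+k[0]*d;b=O+k[1]*D
    return (a+b)/2,np.linalg.norm(a-b)
def blob(mask,roi):
    m=np.zeros(mask.shape,np.uint8);x0,y0,x1,y1=roi;m[y0:y1,x0:x1]=mask[y0:y1,x0:x1]*255
    c=max(cv2.findContours(m,cv2.RETR_EXTERNAL,cv2.CHAIN_APPROX_NONE)[0],key=cv2.contourArea);return c.reshape(-1,2)
def to(s,target,yaw=None):
    """tool-frame shift (cm) to target; yaw = world heading of tool x (tool down) -> rz about tool z"""
    q=s["eef_rot"];R=Ro.from_quat([q[1],q[2],q[3],q[0]]).as_matrix()
    cur=np.arctan2(R[1,0],R[0,0]);print("tcp",np.round(s["tcp_pos"],4),"yaw deg",round(np.degrees(cur),1),"tilt",np.round(R[:,2],3))
    if target is not None: print(" shift cm",np.round(R.T@(np.array(target)-s["tcp_pos"])*100,2))
    if yaw is not None: print(" rz",round(-((yaw-cur+np.pi)%(2*np.pi)-np.pi),3))
E
python3 - <<'E'
from lib import *
T=np.load("pics/top0.npy",allow_pickle=True).item();S=np.load("pics/side0.npy",allow_pickle=True).item()
def panel(f,roi):
    im=f["image"].astype(int);m=(im.min(2)>185)
    c=blob(m,roi);b=cv2.boxPoints(cv2.minAreaRect(c.astype(np.float32)));return c,b
for f,roi,n in((T,(185,165,275,285),"top"),(S,(220,270,340,310),"side")):
    im=f["image"].astype(int)
    pts=[(208,195),(230,230),(250,262)] if n=="top" else [(250,293),(300,287)]
    print(n,[im[y,x].tolist() for x,y in pts])
    c,b=panel(f,roi);print(len(c),b.round(1).tolist(),onz(f,b,.096)[:,:2].round(4).tolist())
# handle
res={}
for f,roi,n in((T,(412,245,460,285),"top"),(S,(368,168,393,202),"side")):
    im=f["image"].astype(int);m=(im.max(2)<45)
    c=blob(m,roi);(cx,cy),wh,a=cv2.minAreaRect(c.astype(np.float32));res[n]=(cx,cy)
    print(n,(cx,cy),wh,a,onz(f,[(cx,cy)],.013).round(4),onz(f,cv2.boxPoints(((cx,cy),wh,a)),.013)[:,:2].round(3).tolist())
print(tri(T,res["top"],S,res["side"]))
# cabinet corners, bystander guesses
print("cab",onz(T,[(93,243),(143,329),(245,270),(197,184)],.1)[:,:2].round(3).tolist())
print("discs,case",onz(T,[(131,248),(154,293)],.115)[:,:2].round(3).tolist())
print("spanner,tape,carton,spray,others",onz(T,[(384,221),(497,283),(412,340),(490,235),(363,270),(330,142)],.02)[:,:2].round(3).tolist())
b=[]
for n,f,(x0,y0,x1,y1) in(("t",T,(185,165,275,285)),("s",S,(215,265,345,315))):
    b.append(cv2.resize(cv2.cvtColor(f["image"][y0:y1,x0:x1],cv2.COLOR_RGB2BGR),(400,500 if n=="t" else 154),interpolation=0))
f=T["image"][240:300,400:480,::-1];b1=np.vstack([cv2.resize(f,(400,300),interpolation=0),b[1],np.zeros((46,400,3),np.uint8)])
cv2.imwrite("pics/crop.png",np.hstack([b[0],b1]))
E
```

```text
top [[196, 180, 170], [206, 188, 178], [203, 187, 176]]
1 [[250.0, 264.0], [250.0, 264.0], [250.0, 264.0], [250.0, 264.0]] [[0.4822, 0.1217], [0.4822, 0.1217], [0.4822, 0.1217], [0.4822, 0.1217]]
side [[216, 206, 201], [209, 196, 192]]
198 [[228.8000030517578, 293.79998779296875], [324.79998779296875, 278.6000061035156], [325.5, 283.1000061035156], [229.5, 298.20001220703125]] [[0.7065, 0.2506], [0.4843, 0.1176], [0.4772, 0.1311], [0.698, 0.263]]
top (437.7206115722656, 266.36767578125) (14.405879974365234, 34.471214294433594) 59.03623962402344 [[ 0.4769 -0.3802  0.013 ]] [[0.47, -0.329], [0.518, -0.412], [0.484, -0.432], [0.436, -0.349]]
side (380.32354736328125, 183.79412841796875) (23.040882110595703, 11.884245872497559) 75.96376037597656 [[ 0.4743 -0.3788  0.013 ]] [[0.516, -0.416], [0.483, -0.443], [0.434, -0.343], [0.466, -0.317]]
(array([ 0.47602291, -0.38120406,  0.01037095]), np.float64(0.0020898433892655244))
cab [[0.537, 0.527], [0.319, 0.391], [0.467, 0.134], [0.689, 0.26]]
discs,case [[0.523, 0.422], [0.409, 0.36]]
spanner,tape,carton,spray,others [[0.602, -0.234], [0.43, -0.541], [0.279, -0.304], [0.562, -0.527], [0.468, -0.174], [0.824, -0.088]]
```

View pics/crop.png

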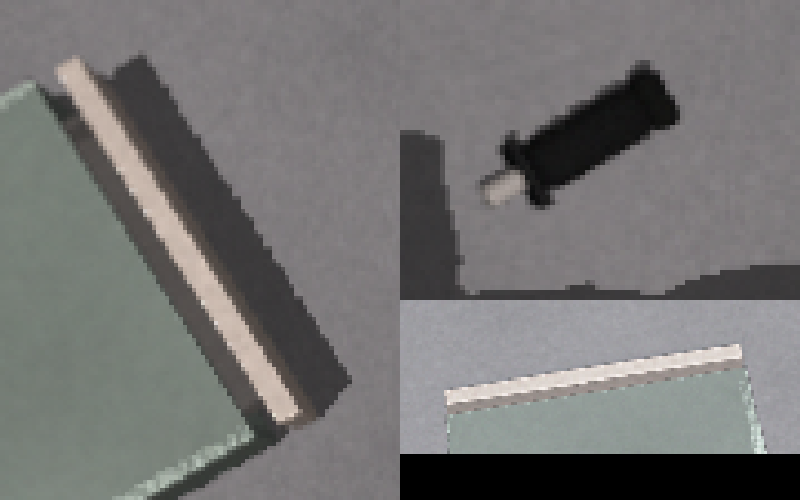

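```bash
python3 - <<'E'
from lib import *
T=np.load("pics/top0.npy",allow_pickle=True).item();S=np.load("pics/side0.npy",allow_pickle=True).item()
P={}
for f,roi,n in((T,(185,165,275,285),"top"),(S,(220,270,340,310),"side")):
    im=f["image"].astype(int);m=(im[:,:,2]>150)&(im[:,:,0]-im[:,:,2]>(18 if n=="top" else 8))
    if n=="side": m=(im[:,:,2]>175)
    c=blob(m,roi);re=cv2.minAreaRect(c.astype(np.float32));b=cv2.boxPoints(re);w=onz(f,b,.096)
    print(n,b.round(1).tolist(),w[:,:2].round(4).tolist(),"mid",w.mean(0).round(4));P[n]=b
    e=[(w[i]-w[(i+1)%4])[:2] for i in range(4)];e=max(e,key=np.linalg.norm);print(" len",np.linalg.norm(e).round(4),"dir",np.degrees(np.arctan2(e[1],e[0])).round(2))
far=lambda b,hi:b[np.argsort(b[:,1])]
t=P["top"];t=t[np.argsort(t[:,1])];s=P["side"];s=s[np.argsort(s[:,0])]
for a,b in((t[:2].mean(0),s[:2].mean(0)),(t[2:].mean(0),s[2:].mean(0))): print("tri panel end",tri(T,a,S,b))
w=onz(T,[(416.4,279.6),(452.4,258.4)],.013)[:,:2];d=w[0]-w[1];L=np.linalg.norm(d);d/=L
print("handle len",L,"ctr",(w[1]+d*.052*L/.116).round(4),"axis deg",np.degrees(np.arctan2(d[1],d[0])))
E
```

```text
top [[196.89999389648438, 181.3000030517578], [201.6999969482422, 178.39999389648438], [251.89999389648438, 262.8999938964844], [247.0, 265.79998779296875]] [[0.6974, 0.262], [0.7049, 0.2495], [0.485, 0.1169], [0.4778, 0.1292]] mid [0.5913 0.1894 0.096 ]
 len 0.2568 dir 31.09
side [[228.8000030517578, 293.70001220703125], [324.79998779296875, 278.5], [325.5, 283.1000061035156], [229.5, 298.29998779296875]] [[0.7067, 0.2504], [0.4845, 0.1173], [0.4772, 0.1312], [0.6979, 0.2631]] mid [0.5916 0.1905 0.096 ]
 len 0.259 dir 30.92
tri panel end (array([0.7020053 , 0.25617676, 0.09515396]), np.float64(0.0013250216919138205))
tri panel end (array([0.48136037, 0.12324323, 0.09450194]), np.float64(0.00021633467751758223))
handle len 0.1161798271432922 ctr [ 0.4728 -0.3763] axis deg 119.53618177584548
```

```bash
python3 -m inch '[{"rz":-0.1165,"hand":255},{"rz":-0.1165},{"rz":-0.1165},{"rz":-0.1165},{"rz":-0.1165},{"rz":-0.1165},{"rz":-0.1165},{"rz":-0.1165}]' 40 | tail -3
python3 -m inch '[{"rz":-0.1165},{"rz":-0.1165},{"rz":-0.1165},{"rz":-0.1165},{"rz":-0.1165},{"rz":-0.1165},{"rz":-0.1165}]'
python3 -m inch '[{"x":1.66,"y":3.5},{"x":1.66,"y":3.5},{"x":1.66,"y":3.5},{"x":1.66,"y":3.5},{"x":1.66,"y":3.5},{"x":1.66,"y":3.5},{"x":1.66,"y":3.5},{"x":1.66,"y":3.5}]'
python3 -m inch '[{"x":1.66,"y":3.5},{"x":1.66,"y":3.5},{"x":1.66,"y":3.5},{"x":1.66,"y":3.5},{"x":1.66,"y":3.5},{"x":1.66,"y":3.5},{"x":1.66,"y":3.5},{"x":1.66,"y":3.5}]'
python3 -m inch '[{"x":1.66,"y":3.5},{"x":1.66,"y":3.5},{"x":1.66,"y":3.5},{"x":1.66,"y":3.5},{},{}]'
python3 - <<'E'
from rig import r
from lib import *
s=r.read_state();to(s,[.6265,.1316,.06],np.radians(121));print(s["ft_force"],s["q"])
E
```

```text
tcp [ 0.1962 -0.5134  0.2306] yaw deg 20.9 tilt [-0.     0.001 -1.   ]
 shift cm [ 63.21 -44.87  17.15]
 rz -1.747
[-0.12063139 -0.09069415 -0.11081226] [-1.40878994e+00  2.59223460e-01  1.53583790e+00 -1.01789078e-05
  1.34802907e+00 -2.02820903e-01]invalid input at $[0]: expected keys x, y, z, rx, ry, rz, hand
invalid input at $[0]: expected keys x, y, z, rx, ry, rz, hand
invalid input at $[0]: expected keys x, y, z, rx, ry, rz, hand
invalid input at $[0]: expected keys x, y, z, rx, ry, rz, hand
invalid input at $[0]: expected keys x, y, z, rx, ry, rz, hand
```

```bash
python3 -m inch '[{"x":0,"y":0,"z":0,"rx":0,"ry":0,"rz":-0.1165,"hand":255},{"x":0,"y":0,"z":0,"rx":0,"ry":0,"rz":-0.1165,"hand":255},{"x":0,"y":0,"z":0,"rx":0,"ry":0,"rz":-0.1165,"hand":255},{"x":0,"y":0,"z":0,"rx":0,"ry":0,"rz":-0.1165,"hand":255},{"x":0,"y":0,"z":0,"rx":0,"ry":0,"rz":-0.1165,"hand":255},{"x":0,"y":0,"z":0,"rx":0,"ry":0,"rz":-0.1165,"hand":255},{"x":0,"y":0,"z":0,"rx":0,"ry":0,"rz":-0.1165,"hand":255},{"x":0,"y":0,"z":0,"rx":0,"ry":0,"rz":-0.1165,"hand":255}]' 40
python3 -m inch '[{"x":0,"y":0,"z":0,"rx":0,"ry":0,"rz":-0.1165,"hand":255},{"x":0,"y":0,"z":0,"rx":0,"ry":0,"rz":-0.1165,"hand":255},{"x":0,"y":0,"z":0,"rx":0,"ry":0,"rz":-0.1165,"hand":255},{"x":0,"y":0,"z":0,"rx":0,"ry":0,"rz":-0.1165,"hand":255},{"x":0,"y":0,"z":0,"rx":0,"ry":0,"rz":-0.1165,"hand":255},{"x":0,"y":0,"z":0,"rx":0,"ry":0,"rz":-0.1165,"hand":255},{"x":0,"y":0,"z":0,"rx":0,"ry":0,"rz":-0.1165,"hand":255},{"x":0,"y":0,"z":0,"rx":0,"ry":0,"rz":0,"hand":255}]'
python3 - <<'E'
from rig import r
from lib import *
s=r.read_state();to(s,[.6265,.1316,.06],np.radians(121));print(s["ft_force"],s["q"])
E
```

```text
clock: 0.82
tcp_pos: [0.1962, -0.5135, 0.2309]
eef_rot: [-0.0, 0.795, 0.606, 0.0]
ft_force: [-0.9, -0.9, 0.0]
grip_width: -0.0001
grasp_force: 0.0
clock: 1.48
tcp_pos: [0.1962, -0.5136, 0.231]
eef_rot: [-0.0, 0.49, 0.871, 0.0]
ft_force: [-0.4, 0.3, -0.0]
grip_width: 0.0001
grasp_force: 0.0
tcp [ 0.1962 -0.5136  0.231 ] yaw deg 121.3 tilt [-0.     0.001 -1.   ]
 shift cm [32.8  70.26 17.14]
 rz 0.005
[-0.40347094  0.31140844 -0.00179741] [-1.40880661e+00  2.58906237e-01  1.53548375e+00 -8.91971686e-06
  1.34804478e+00 -1.95442367e+00]
```

```bash
python3 -m inch '[{"x":1.64,"y":3.51,"z":0,"rx":0,"ry":0,"rz":0.005,"hand":255},{"x":1.64,"y":3.51,"z":0,"rx":0,"ry":0,"rz":0,"hand":255},{"x":1.64,"y":3.51,"z":0,"rx":0,"ry":0,"rz":0,"hand":255},{"x":1.64,"y":3.51,"z":0,"rx":0,"ry":0,"rz":0,"hand":255},{"x":1.64,"y":3.51,"z":0,"rx":0,"ry":0,"rz":0,"hand":255},{"x":1.64,"y":3.51,"z":0,"rx":0,"ry":0,"rz":0,"hand":255},{"x":1.64,"y":3.51,"z":0,"rx":0,"ry":0,"rz":0,"hand":255},{"x":1.64,"y":3.51,"z":0,"rx":0,"ry":0,"rz":0,"hand":255}]'
python3 -m inch '[{"x":1.64,"y":3.51,"z":0,"rx":0,"ry":0,"rz":0,"hand":255},{"x":1.64,"y":3.51,"z":0,"rx":0,"ry":0,"rz":0,"hand":255},{"x":1.64,"y":3.51,"z":0,"rx":0,"ry":0,"rz":0,"hand":255},{"x":1.64,"y":3.51,"z":0,"rx":0,"ry":0,"rz":0,"hand":255},{"x":1.64,"y":3.51,"z":0,"rx":0,"ry":0,"rz":0,"hand":255},{"x":1.64,"y":3.51,"z":0,"rx":0,"ry":0,"rz":0,"hand":255},{"x":1.64,"y":3.51,"z":0,"rx":0,"ry":0,"rz":0,"hand":255},{"x":1.64,"y":3.51,"z":0,"rx":0,"ry":0,"rz":0,"hand":255}]'
python3 -m inch '[{"x":1.64,"y":3.51,"z":0,"rx":0,"ry":0,"rz":0,"hand":255},{"x":1.64,"y":3.51,"z":0,"rx":0,"ry":0,"rz":0,"hand":255},{"x":1.64,"y":3.51,"z":0,"rx":0,"ry":0,"rz":0,"hand":255},{"x":1.64,"y":3.51,"z":0,"rx":0,"ry":0,"rz":0,"hand":255},{"x":0,"y":0,"z":0,"rx":0,"ry":0,"rz":0,"hand":255},{"x":0,"y":0,"z":0,"rx":0,"ry":0,"rz":0,"hand":255}]'
python3 - <<'E'
from rig import r
from lib import *
s=r.read_state();to(s,[.6265,.1316,.06],np.radians(121));print(s["ft_force"],s["q"])
f=wristcam(r.grab_frame("wrist"),s);cv2.imwrite("pics/w1.png",f["image"][:,:,::-1])
m=(f["image"].astype(int)[:,:,2]>165)
c=blob(m,(0,0,640,480));re=cv2.minAreaRect(c.astype(np.float32));b=cv2.boxPoints(re);print(b,onz(f,b,.096)[:,:2].round(4).tolist())
E
```

```text
clock: 2.15
tcp_pos: [0.371, -0.2557, 0.2314]
eef_rot: [0.0, 0.496, 0.868, 0.0]
ft_force: [0.2, -0.2, 1.9]
grip_width: 0.0001
grasp_force: 0.0
clock: 2.82
tcp_pos: [0.5453, 0.0008, 0.2312]
eef_rot: [-0.0, 0.496, 0.868, -0.0]
ft_force: [0.6, -0.5, 1.3]
grip_width: -0.0002
grasp_force: 0.0
clock: 3.32
tcp_pos: [0.632, 0.1289, 0.23]
eef_rot: [-0.001, 0.494, 0.869, -0.0]
ft_force: [0.3, -0.2, -0.2]
grip_width: -0.0002
grasp_force: 0.0
tcp [0.632  0.1289 0.23  ] yaw deg 120.7 tilt [-0.002 -0.    -1.   ]
 shift cm [ 0.5 -0.3 17. ]
 rz -0.004
[ 0.26762234 -0.1709019  -0.24077298] [ 2.85823740e-02  4.32117511e-01  1.28785161e+00 -4.74591331e-05
  1.42344011e+00 -5.08053632e-01]
[[135.79088 105.27385]
 [528.6417  100.63844]
 [530.548   262.19116]
 [137.69714 266.8266 ]] [[0.4725, 0.1388], [0.7093, 0.2829], [0.7897, 0.1896], [0.5204, 0.0249]]
```

View pics/w1.png

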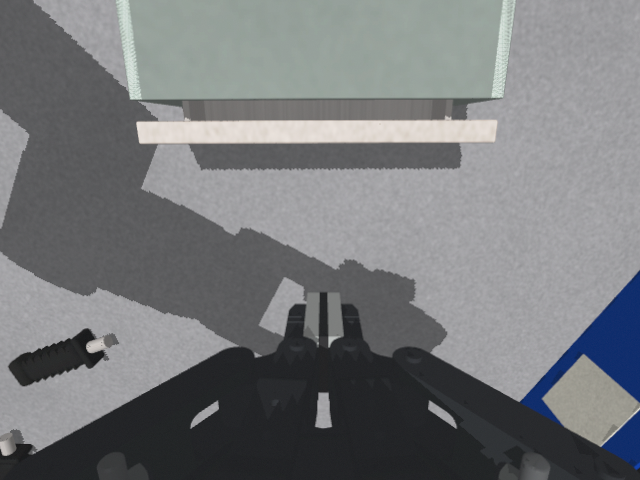

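The wrist view shows the panel's top edge level across the image, from (137,121) to (497,142). The yaw is right, and the fingers are centred well in front of it.

```bash
python3 - <<'E'
from rig import r
from lib import *
s=r.read_state();f=wristcam(r.grab_frame("wrist"),s)
w=onz(f,[(137,122),(497,120.5),(496,142),(139,143.5)],.096)[:,:2];print(w.round(4).tolist())
d=np.array([np.cos(np.radians(121)),np.sin(np.radians(121))]);print("along pushing axis from tcp (mm):",((w-s["tcp_pos"][:2])@d*1000).round(1))
e=w[2]-w[3];print(np.degrees(np.arctan2(e[1],e[0])))
E
python3 -m inch '[{"x":0,"y":-0.3,"z":3.4,"rx":0,"ry":0,"rz":0,"hand":255},{"x":0,"y":0,"z":3.4,"rx":0,"ry":0,"rz":0,"hand":255},{"x":0,"y":0,"z":3.4,"rx":0,"ry":0,"rz":0,"hand":255},{"x":0,"y":0,"z":3.4,"rx":0,"ry":0,"rz":0,"hand":255},{"x":0,"y":0,"z":3.4,"rx":0,"ry":0,"rz":0,"hand":255},{"x":0,"y":0,"z":0,"rx":0,"ry":0,"rz":0,"hand":255},{"x":0,"y":0,"z":0,"rx":0,"ry":0,"rz":0,"hand":255},{"x":0,"y":0,"z":0,"rx":0,"ry":0,"rz":0,"hand":255}]'
```

```text
[[0.4769, 0.1273], [0.6982, 0.2595], [0.7069, 0.2474], [0.4839, 0.1141]]
along pushing axis from tcp (mm): [79.4 78.8 63.9 64.5]
30.866982834940266
clock: 4.08
tcp_pos: [0.6304, 0.1245, 0.0636]
eef_rot: [0.001, 0.495, 0.869, 0.001]
ft_force: [0.4, 0.7, -0.3]
grip_width: 0.0001
grasp_force: 0.0
```

```bash
python3 -m inch '[{"x":1.5,"y":0,"z":0,"rx":0,"ry":0,"rz":0,"hand":255},{"x":1.5,"y":0,"z":0,"rx":0,"ry":0,"rz":0,"hand":255},{"x":1.0,"y":0,"z":0,"rx":0,"ry":0,"rz":0,"hand":255},{"x":0.5,"y":0,"z":0,"rx":0,"ry":0,"rz":0,"hand":255},{"x":0,"y":0,"z":0,"rx":0,"ry":0,"rz":0,"hand":255},{"x":0,"y":0,"z":0,"rx":0,"ry":0,"rz":0,"hand":255}]'
for i in 1; do python3 -m inch '[{"x":0.2,"y":0,"z":0,"rx":0,"ry":0,"rz":0,"hand":255},{"x":0.1,"y":0,"z":0,"rx":0,"ry":0,"rz":0,"hand":255},{"x":0,"y":0,"z":0,"rx":0,"ry":0,"rz":0,"hand":255}]'; done
python3 -m inch '[{"x":0.2,"y":0,"z":0,"rx":0,"ry":0,"rz":0,"hand":255},{"x":0.1,"y":0,"z":0,"rx":0,"ry":0,"rz":0,"hand":255},{"x":0,"y":0,"z":0,"rx":0,"ry":0,"rz":0,"hand":255}]'
python3 -m inch '[{"x":0.2,"y":0,"z":0,"rx":0,"ry":0,"rz":0,"hand":255},{"x":0,"y":0,"z":0,"rx":0,"ry":0,"rz":0,"hand":255}]'
```

```text
clock: 4.58
tcp_pos: [0.6061, 0.165, 0.0619]
eef_rot: [0.0, 0.494, 0.87, 0.0]
ft_force: [0.7, -0.1, -0.7]
grip_width: -0.0001
grasp_force: 0.0
clock: 4.83
tcp_pos: [0.6047, 0.1666, 0.0612]
eef_rot: [-0.0, 0.495, 0.869, -0.0]
ft_force: [0.4, 0.1, -0.3]
grip_width: -0.0002
grasp_force: 0.0
clock: 5.08
tcp_pos: [0.603, 0.1693, 0.0612]
eef_rot: [-0.0, 0.494, 0.869, -0.0]
ft_force: [0.2, -0.1, 0.2]
grip_width: 0.0
grasp_force: 0.0
clock: 5.25
tcp_pos: [0.6019, 0.1712, 0.0613]
eef_rot: [-0.0, 0.494, 0.869, -0.0]
ft_force: [-0.3, -0.7, 0.3]
grip_width: 0.0002
grasp_force: 0.0
```

```bash

python3 -m inch '[{"x":0.1,"y":0,"z":0,"rx":0,"ry":0,"rz":0,"hand":255},{"x":0,"y":0,"z":0,"rx":0,"ry":0,"rz":0,"hand":255}]'|sed -n '2p;4p'
python3 -m inch '[{"x":0.1,"y":0,"z":0,"rx":0,"ry":0,"rz":0,"hand":255},{"x":0,"y":0,"z":0,"rx":0,"ry":0,"rz":0,"hand":255}]'|sed -n '2p;4p'
python3 -m inch '[{"x":0.1,"y":0,"z":0,"rx":0,"ry":0,"rz":0,"hand":255},{"x":0,"y":0,"z":0,"rx":0,"ry":0,"rz":0,"hand":255}]'|sed -n '2p;4p'
python3 -m inch '[{"x":0.1,"y":0,"z":0,"rx":0,"ry":0,"rz":0,"hand":255},{"x":0,"y":0,"z":0,"rx":0,"ry":0,"rz":0,"hand":255}]'|sed -n '2p;4p'
python3 -m inch '[{"x":0.1,"y":0,"z":0,"rx":0,"ry":0,"rz":0,"hand":255},{"x":0,"y":0,"z":0,"rx":0,"ry":0,"rz":0,"hand":255}]'|sed -n '2p;4p'
```

```text
tcp_pos: [0.6015, 0.1721, 0.0613]
ft_force: [-0.8, 0.5, 0.8]
tcp_pos: [0.6012, 0.1728, 0.0614]
ft_force: [-0.3, -1.2, -0.2]
tcp_pos: [0.601, 0.173, 0.0613]
ft_force: [1.6, -3.2, -1.2]
tcp_pos: [0.6005, 0.1738, 0.0614]
ft_force: [2.7, -4.3, -0.8]
tcp_pos: [0.5999, 0.1748, 0.0614]
ft_force: [2.9, -4.6, -1.4]
```

```bash

python3 -m inch '[{"x":0.1,"y":0,"z":0,"rx":0,"ry":0,"rz":0,"hand":255},{"x":0,"y":0,"z":0,"rx":0,"ry":0,"rz":0,"hand":255}]'|sed -n '2p;4p'
python3 -m inch '[{"x":0.1,"y":0,"z":0,"rx":0,"ry":0,"rz":0,"hand":255},{"x":0,"y":0,"z":0,"rx":0,"ry":0,"rz":0,"hand":255}]'|sed -n '2p;4p'
```

```text
tcp_pos: [0.5993, 0.1758, 0.0613]
ft_force: [2.6, -4.5, -0.9]
tcp_pos: [0.5988, 0.1768, 0.0613]
ft_force: [2.2, -4.9, -0.3]
```

```bash

python3 -m inch '[{"x":0.1,"y":0,"z":0,"rx":0,"ry":0,"rz":0,"hand":255},{"x":0,"y":0,"z":0,"rx":0,"ry":0,"rz":0,"hand":255}]'|sed -n '2p;4p'
```

```text
tcp_pos: [0.5982, 0.1777, 0.0613]
ft_force: [1.3, -4.6, -0.3]
```

```bash

python3 -m inch '[{"x":0.1,"y":0,"z":0,"rx":0,"ry":0,"rz":0,"hand":255},{"x":0,"y":0,"z":0,"rx":0,"ry":0,"rz":0,"hand":255}]'|sed -n '2p;4p'
python3 -m inch '[{"x":0.05,"y":0,"z":0,"rx":0,"ry":0,"rz":0,"hand":255},{"x":0,"y":0,"z":0,"rx":0,"ry":0,"rz":0,"hand":255}]'|sed -n '2p;4p'
python3 -m inch '[{"x":0.05,"y":0,"z":0,"rx":0,"ry":0,"rz":0,"hand":255},{"x":0,"y":0,"z":0,"rx":0,"ry":0,"rz":0,"hand":255}]'|sed -n '2p;4p'
```

```text
tcp_pos: [0.5977, 0.1786, 0.0614]
ft_force: [2.1, -4.2, -0.7]
tcp_pos: [0.5974, 0.179, 0.0613]
ft_force: [2.0, -4.3, -1.2]
tcp_pos: [0.5972, 0.1794, 0.0614]
ft_force: [2.1, -3.6, -1.0]
```

```bash

python3 -m inch '[{"x":0.05,"y":0,"z":0,"rx":0,"ry":0,"rz":0,"hand":255},{"x":0,"y":0,"z":0,"rx":0,"ry":0,"rz":0,"hand":255}]'|sed -n '2p;4p'
python3 -m inch '[{"x":0.05,"y":0,"z":0,"rx":0,"ry":0,"rz":0,"hand":255},{"x":0,"y":0,"z":0,"rx":0,"ry":0,"rz":0,"hand":255}]'|sed -n '2p;4p'
```

```text
tcp_pos: [0.5969, 0.1798, 0.0613]
ft_force: [2.1, -4.6, -1.5]
tcp_pos: [0.5967, 0.1803, 0.0614]
ft_force: [2.6, -4.9, -1.2]
```

```bash

python3 -m inch '[{"x":0.07,"y":0,"z":0,"rx":0,"ry":0,"rz":0,"hand":255},{"x":0,"y":0,"z":0,"rx":0,"ry":0,"rz":0,"hand":255}]'|sed -n '2p;4p'
python3 -m inch '[{"x":0.07,"y":0,"z":0,"rx":0,"ry":0,"rz":0,"hand":255},{"x":0,"y":0,"z":0,"rx":0,"ry":0,"rz":0,"hand":255}]'|sed -n '2p;4p'
```

```text
tcp_pos: [0.5963, 0.1809, 0.0614]
ft_force: [2.1, -5.2, -1.5]
tcp_pos: [0.5959, 0.1815, 0.0613]
ft_force: [1.3, -5.4, -0.5]
```

```bash

python3 -m inch '[{"x":0.07,"y":0,"z":0,"rx":0,"ry":0,"rz":0,"hand":255},{"x":0,"y":0,"z":0,"rx":0,"ry":0,"rz":0,"hand":255}]'|sed -n '2p;4p'
python3 -m inch '[{"x":0.07,"y":0,"z":0,"rx":0,"ry":0,"rz":0,"hand":255},{"x":0,"y":0,"z":0,"rx":0,"ry":0,"rz":0,"hand":255}]'|sed -n '2p;4p'
```

```text
tcp_pos: [0.5956, 0.1821, 0.0613]
ft_force: [2.0, -5.1, -0.6]
tcp_pos: [0.5952, 0.1827, 0.0614]
ft_force: [2.4, -4.1, -0.4]
```

```bash

python3 -m inch '[{"x":0.05,"y":0,"z":0,"rx":0,"ry":0,"rz":0,"hand":255},{"x":0,"y":0,"z":0,"rx":0,"ry":0,"rz":0,"hand":255}]'|sed -n '2p;4p'
python3 -m inch '[{"x":0.05,"y":0,"z":0,"rx":0,"ry":0,"rz":0,"hand":255},{"x":0,"y":0,"z":0,"rx":0,"ry":0,"rz":0,"hand":255}]'|sed -n '2p;4p'
```

```text
tcp_pos: [0.595, 0.183, 0.0614]
ft_force: [2.5, -5.7, -1.6]
tcp_pos: [0.5948, 0.1834, 0.0613]
ft_force: [3.2, -5.1, -1.0]
```

```bash

python3 -m inch '[{"x":0.04,"y":0,"z":0,"rx":0,"ry":0,"rz":0,"hand":255},{"x":0,"y":0,"z":0,"rx":0,"ry":0,"rz":0,"hand":255}]'|sed -n '2p;4p'
```

```text
tcp_pos: [0.5946, 0.1837, 0.0613]
ft_force: [1.6, -5.1, -0.9]
```

```bash

python3 -m inch '[{"x":0.04,"y":0,"z":0,"rx":0,"ry":0,"rz":0,"hand":255},{"x":0,"y":0,"z":0,"rx":0,"ry":0,"rz":0,"hand":255}]'|sed -n '2p;4p'
```

```text
tcp_pos: [0.5945, 0.1838, 0.0614]
ft_force: [2.9, -6.1, -1.0]
```

```bash

python3 -m inch '[{"x":-0.5,"y":0,"z":0,"rx":0,"ry":0,"rz":0,"hand":255},{"x":-1.5,"y":0,"z":0,"rx":0,"ry":0,"rz":0,"hand":255},{"x":-2,"y":0,"z":0,"rx":0,"ry":0,"rz":0,"hand":255},{"x":-2,"y":0,"z":0,"rx":0,"ry":0,"rz":0,"hand":255},{"x":-2.5,"y":0,"z":0,"rx":0,"ry":0,"rz":0,"hand":255},{"x":-2.5,"y":0,"z":0,"rx":0,"ry":0,"rz":0,"hand":255},{"x":0,"y":0,"z":0,"rx":0,"ry":0,"rz":0,"hand":255},{"x":0,"y":0,"z":0,"rx":0,"ry":0,"rz":0,"hand":255}]'
python3 -m inch '[{"x":0,"y":0,"z":-2,"rx":0,"ry":0,"rz":0,"hand":255},{"x":0,"y":0,"z":-3,"rx":0,"ry":0,"rz":0,"hand":255},{"x":0,"y":0,"z":-3,"rx":0,"ry":0,"rz":0,"hand":255},{"x":0,"y":0,"z":0,"rx":0,"ry":0,"rz":0,"hand":255},{"x":0,"y":0,"z":0,"rx":0,"ry":0,"rz":0,"hand":255}]'
python3 - <<'E'
from rig import r
from lib import *
s=r.read_state();f=wristcam(r.grab_frame("wrist"),s);to(s,None,np.radians(121))
cv2.imwrite("pics/w2.png",f["image"][:,:,::-1]);np.save("pics/w2.npy",f,allow_pickle=True)
im=f["image"].astype(int);col=im[:,320];m=np.where(im[:,250,2]>165)[0];print(m)
w=onz(f,[(250,m.min()),(250,m.max())],.096);d=np.array([-.515,.857]);print((w[:,:2]@d).round(4),"latched front face -.151")
E
```

```text
clock: 9.42
tcp_pos: [0.651, 0.0883, 0.0611]
eef_rot: [-0.0, 0.496, 0.869, 0.0]
ft_force: [-0.0, 0.8, -0.1]
grip_width: 0.0001
grasp_force: 0.0
clock: 9.83
tcp_pos: [0.6513, 0.091, 0.1438]
eef_rot: [0.002, 0.494, 0.869, 0.001]
ft_force: [-0.3, 0.2, -0.4]
grip_width: 0.0002
grasp_force: 0.0
tcp [0.6513 0.091  0.1438] yaw deg 120.8 tilt [ 0.004  0.001 -1.   ]
 rz -0.004
[ 67  68  69  70  71  72  73  74  75  76  77  78  79  80  81  82  83  84
  85  86  87  88  89  90  91  92  93  94  95  96  97  98  99 100 101 102
 103 104 105 106 107 108 109 110 111 112 113 114 115 116 117 118 119 120
 121 122 123 124 125 126 127 128 129 130 131 132 137 138 139 140 141 142
 143 144 145 146 147 148 149 150 151 152 153 154 155 156 157 158 159 160
 161 162 163 164 165 166]
[-0.155 -0.201] latched front face -.151
```

View pics/w2.png

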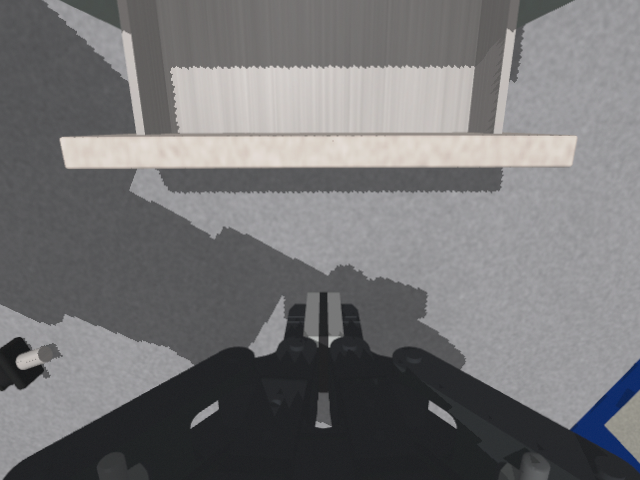

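The drawer is ajar: the panel's top edge is now at rows 137–166 with the steel box visible behind it, about 50 mm out. Next I hook behind it and draw it out.

```bash

python3 -m inch '[{"x":2.4,"y":0,"z":0,"rx":0,"ry":0,"rz":0,"hand":255},{"x":2.4,"y":0,"z":0,"rx":0,"ry":0,"rz":0,"hand":255},{"x":2.4,"y":0,"z":0,"rx":0,"ry":0,"rz":0,"hand":255},{"x":2.25,"y":0,"z":0,"rx":0,"ry":0,"rz":0,"hand":255},{"x":0,"y":0,"z":0,"rx":0,"ry":0,"rz":0,"hand":255},{"x":0,"y":0,"z":0,"rx":0,"ry":0,"rz":0,"hand":255},{"x":0,"y":0,"z":0,"rx":0,"ry":0,"rz":0,"hand":255}]' | sed -n '2p;4p'
python3 -m inch '[{"x":0,"y":0,"z":2,"rx":0,"ry":0,"rz":0,"hand":255},{"x":0,"y":0,"z":2,"rx":0,"ry":0,"rz":0,"hand":255},{"x":0,"y":0,"z":2,"rx":0,"ry":0,"rz":0,"hand":255},{"x":0,"y":0,"z":0.9,"rx":0,"ry":0,"rz":0,"hand":255},{"x":0,"y":0,"z":0,"rx":0,"ry":0,"rz":0,"hand":255},{"x":0,"y":0,"z":0,"rx":0,"ry":0,"rz":0,"hand":255}]'| sed -n '2p;4p'
```

```text
tcp_pos: [0.6015, 0.1711, 0.1402]
ft_force: [0.6, 0.7, 0.6]
tcp_pos: [0.6022, 0.1704, 0.0719]
ft_force: [-0.3, -0.2, -0.0]
```

```bash

python3 -m inch '[{"x":-0.6,"y":0,"z":0,"rx":0,"ry":0,"rz":0,"hand":255},{"x":-0.6,"y":0,"z":0,"rx":0,"ry":0,"rz":0,"hand":255},{"x":-0.8,"y":0,"z":0,"rx":0,"ry":0,"rz":0,"hand":255},{"x":-0.8,"y":0,"z":0,"rx":0,"ry":0,"rz":0,"hand":255},{"x":-1,"y":0,"z":0,"rx":0,"ry":0,"rz":0,"hand":255},{"x":-1,"y":0,"z":0,"rx":0,"ry":0,"rz":0,"hand":255},{"x":-1,"y":0,"z":0,"rx":0,"ry":0,"rz":0,"hand":255},{"x":-1,"y":0,"z":0,"rx":0,"ry":0,"rz":0,"hand":255}]'| sed -n '2p;4p'
```

```text
tcp_pos: [0.6375, 0.1116, 0.0725]
ft_force: [-0.3, 3.6, 2.1]
```

```bash

python3 -m inch '[{"x":-1,"y":0,"z":0,"rx":0,"ry":0,"rz":0,"hand":255},{"x":-1,"y":0,"z":0,"rx":0,"ry":0,"rz":0,"hand":255},{"x":-1,"y":0,"z":0,"rx":0,"ry":0,"rz":0,"hand":255},{"x":-1,"y":0,"z":0,"rx":0,"ry":0,"rz":0,"hand":255},{"x":-1,"y":0,"z":0,"rx":0,"ry":0,"rz":0,"hand":255},{"x":-0.7,"y":0,"z":0,"rx":0,"ry":0,"rz":0,"hand":255},{"x":-0.3,"y":0,"z":0,"rx":0,"ry":0,"rz":0,"hand":255},{"x":0,"y":0,"z":0,"rx":0,"ry":0,"rz":0,"hand":255}]'| sed -n '2p;4p'
python3 -m inch '[{"x":0.6,"y":0,"z":0,"rx":0,"ry":0,"rz":0,"hand":255},{"x":0.6,"y":0,"z":-1,"rx":0,"ry":0,"rz":0,"hand":255},{"x":0,"y":0,"z":-3,"rx":0,"ry":0,"rz":0,"hand":255},{"x":0,"y":0,"z":-4,"rx":0,"ry":0,"rz":0,"hand":255},{"x":0,"y":0,"z":-4,"rx":0,"ry":0,"rz":0,"hand":255},{"x":0,"y":0,"z":-4,"rx":0,"ry":0,"rz":0,"hand":255},{"x":0,"y":0,"z":0,"rx":0,"ry":0,"rz":0,"hand":255},{"x":0,"y":0,"z":0,"rx":0,"ry":0,"rz":0,"hand":255}]'| sed -n '2p;4p'
python3 - <<'E'
from rig import r
from lib import *
# handle axis 119.5 deg; closing across it => tool x along handle axis
s=r.read_state();to(s,[.4728,-.3763,.12],np.radians(119.5));print(s["clock"])
f=r.grab_frame("top");cv2.imwrite("pics/t2.png",f["image"][:,:,::-1]);np.save("pics/t2.npy",f,allow_pickle=True)
E
```

```text
tcp_pos: [0.6623, 0.0698, 0.0723]
ft_force: [-15.1, 29.3, 13.8]
tcp_pos: [0.6635, 0.0701, 0.2368]
ft_force: [0.8, 0.9, -0.9]
tcp [0.6635 0.0701 0.2368] yaw deg 120.7 tilt [ 0.008 -0.002 -1.   ]
 shift cm [-28.58 -39.26  11.6 ]
 rz 0.021
12.9667
```

View pics/t2.png

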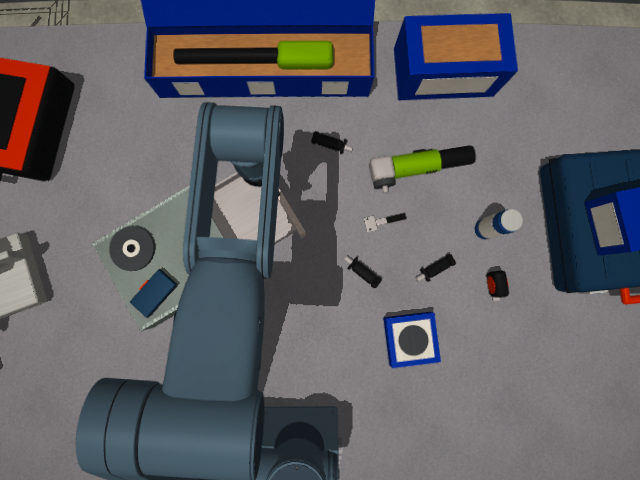

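The top view shows the drawer fully out, with the panel now at about (285,205) beside the arm. All bystanders are in place, and the handle is still at (437,267).

```bash

python3 -m inch '[{"x":-2.04,"y":-2.8,"z":0,"rx":0,"ry":0,"rz":0.021,"hand":0},{"x":-2.04,"y":-2.8,"z":0,"rx":0,"ry":0,"rz":0,"hand":0},{"x":-2.04,"y":-2.8,"z":0,"rx":0,"ry":0,"rz":0,"hand":0},{"x":-2.04,"y":-2.8,"z":0,"rx":0,"ry":0,"rz":0,"hand":0},{"x":-2.04,"y":-2.8,"z":0,"rx":0,"ry":0,"rz":0,"hand":0},{"x":-2.04,"y":-2.8,"z":0,"rx":0,"ry":0,"rz":0,"hand":0},{"x":-2.04,"y":-2.8,"z":0,"rx":0,"ry":0,"rz":0,"hand":0},{"x":-2.04,"y":-2.8,"z":0,"rx":0,"ry":0,"rz":0,"hand":0}]'| sed -n '2p;4p'
python3 -m inch '[{"x":-2.04,"y":-2.8,"z":0,"rx":0,"ry":0,"rz":0,"hand":0},{"x":-2.04,"y":-2.8,"z":0,"rx":0,"ry":0,"rz":0,"hand":0},{"x":-2.04,"y":-2.8,"z":0,"rx":0,"ry":0,"rz":0,"hand":0},{"x":-2.04,"y":-2.8,"z":0,"rx":0,"ry":0,"rz":0,"hand":0},{"x":-2.04,"y":-2.8,"z":0,"rx":0,"ry":0,"rz":0,"hand":0},{"x":-2.04,"y":-2.8,"z":0,"rx":0,"ry":0,"rz":0,"hand":0},{"x":0,"y":0,"z":0,"rx":0,"ry":0,"rz":0,"hand":0},{"x":0,"y":0,"z":0,"rx":0,"ry":0,"rz":0,"hand":0}]'| sed -n '2p;4p'
python3 -m inch '[{"x":0,"y":0,"z":0,"rx":0,"ry":0,"rz":0,"hand":0},{"x":0,"y":0,"z":0,"rx":0,"ry":0,"rz":0,"hand":0}]'| sed -n '2p;4p'
python3 - <<'E'
from rig import r
from lib import *
s=r.read_state();to(s,[.4728,-.3763,.12],np.radians(119.5))
f=wristcam(r.grab_frame("wrist"),s);cv2.imwrite("pics/w3.png",f["image"][:,:,::-1]);np.save("pics/w3.npy",f,allow_pickle=True)
E
```

```text
tcp_pos: [0.5455, -0.1828, 0.2301]
ft_force: [1.0, -0.3, 0.0]
tcp_pos: [0.4597, -0.372, 0.2299]
ft_force: [-0.2, -0.3, -0.2]
tcp_pos: [0.4618, -0.3694, 0.2313]
ft_force: [0.3, -0.1, 0.4]
tcp [ 0.4618 -0.3694  0.2313] yaw deg 119.6 tilt [-0.001  0.002 -1.   ]
 shift cm [-1.17  0.62 11.13]
 rz 0.001
```

View pics/w3.png

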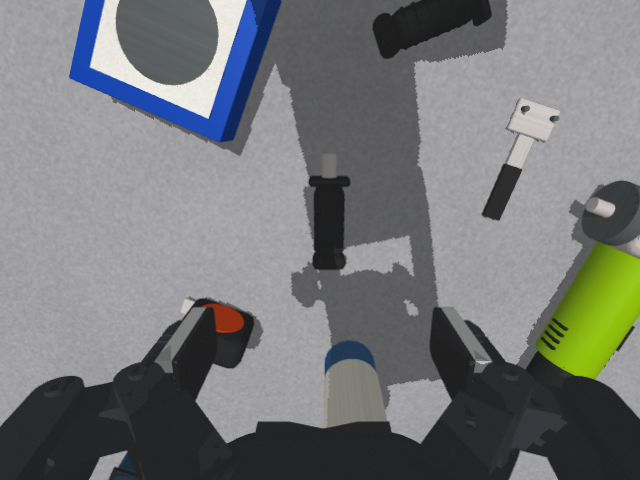

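Handle sits along the tool x, with its stud tip at (330,154) and blunt end at (329,270). The spray can (350,370) and tape (225,325) are well clear of the descent.

```bash
python3 - <<'E'
from rig import r
from lib import *
f=np.load("pics/w3.npy",allow_pickle=True).item();s=r.read_state()
w=onz(f,[(330,154),(329.5,269.5),(329,225)],.013)[:,:2];d=w[0]-w[1];L=np.linalg.norm(d);d/=L;c=w[1]+d*.052*L/.116
print(L,c,np.degrees(np.arctan2(d[1],d[0])),"width ctr",w[2])
T=np.load("pics/top0.npy",allow_pickle=True).item()
for a,b in(((416.4,279.6),(330,154)),((452.4,258.4),(329.5,269.5))):print(tri(T,a,f,b))
to(s,[c[0],c[1],.004],np.radians(119.5))
E
```

```text
0.11842870739043578 [ 0.4754637  -0.37880007] 119.58214227821715 width ctr [ 0.47721015 -0.38329831]
(array([ 0.44239482, -0.32201214,  0.00734572]), np.float64(0.002249018199281948))
(array([ 0.49695628, -0.41587752,  0.0363047 ]), np.float64(0.002384262721641682))
tcp [ 0.462  -0.3693  0.2317] yaw deg 119.6 tilt [-0.001  0.001 -1.   ]
 shift cm [-1.53  0.7  22.76]
 rz 0.002
```

```bash

python3 -m inch '[{"x":-1.4,"y":0.7,"z":3.5,"rx":0,"ry":0,"rz":0,"hand":0},{"x":0,"y":0,"z":3.5,"rx":0,"ry":0,"rz":0,"hand":0},{"x":0,"y":0,"z":3.5,"rx":0,"ry":0,"rz":0,"hand":0},{"x":0,"y":0,"z":3.5,"rx":0,"ry":0,"rz":0,"hand":0},{"x":0,"y":0,"z":3.5,"rx":0,"ry":0,"rz":0,"hand":0},{"x":0,"y":0,"z":2.5,"rx":0,"ry":0,"rz":0,"hand":0},{"x":0,"y":0,"z":0.6,"rx":0,"ry":0,"rz":0,"hand":0},{"x":0,"y":0,"z":0,"rx":0,"ry":0,"rz":0,"hand":0}]'| sed -n '2p;4p'
python3 -m inch '[{"x":0,"y":0,"z":0,"rx":0,"ry":0,"rz":0,"hand":0},{"x":0,"y":0,"z":0,"rx":0,"ry":0,"rz":0,"hand":0}]'| sed -n '2p;4p'
python3 - <<'E'
from rig import r
from lib import *
s=r.read_state();to(s,[.4745,-.378,.006],np.radians(119.5))
E
```

```text
tcp_pos: [0.4742, -0.377, 0.0243]
ft_force: [0.0, 0.5, 1.3]
tcp_pos: [0.4763, -0.3802, 0.0286]
ft_force: [0.3, -0.5, 0.4]
tcp [ 0.4763 -0.3802  0.0286] yaw deg 119.6 tilt [ 0.003 -0.003 -1.   ]
 shift cm [ 0.29 -0.04  2.26]
 rz 0.001
```

```bash

python3 -m inch '[{"x":0.2,"y":0,"z":1.2,"rx":0,"ry":0,"rz":0,"hand":0},{"x":0,"y":0,"z":1.2,"rx":0,"ry":0,"rz":0,"hand":0},{"x":0,"y":0,"z":0.2,"rx":0,"ry":0,"rz":0,"hand":0},{"x":0,"y":0,"z":0,"rx":0,"ry":0,"rz":0,"hand":0},{"x":0,"y":0,"z":0,"rx":0,"ry":0,"rz":0,"hand":0}]'| sed -n '2p;4p'
python3 -m inch '[{"x":0,"y":0,"z":0,"rx":0,"ry":0,"rz":0,"hand":255},{"x":0,"y":0,"z":0,"rx":0,"ry":0,"rz":0,"hand":255},{"x":0,"y":0,"z":0,"rx":0,"ry":0,"rz":0,"hand":255},{"x":0,"y":0,"z":0,"rx":0,"ry":0,"rz":0,"hand":255},{"x":0,"y":0,"z":0,"rx":0,"ry":0,"rz":0,"hand":255},{"x":0,"y":0,"z":0,"rx":0,"ry":0,"rz":0,"hand":255},{"x":0,"y":0,"z":0,"rx":0,"ry":0,"rz":0,"hand":255},{"x":0,"y":0,"z":0,"rx":0,"ry":0,"rz":0,"hand":255}]' 50
```

```text
tcp_pos: [0.474, -0.3778, 0.0008]
ft_force: [0.3, -0.5, -0.8]
clock: 16.48
tcp_pos: [0.4741, -0.3779, 0.0007]
eef_rot: [0.0, 0.503, 0.864, -0.0]
ft_force: [-1.1, -0.0, 4.3]
grip_width: 0.0292
grasp_force: 51.7
```

```bash

python3 -m inch '[{"x":0,"y":0,"z":-1,"rx":0,"ry":0,"rz":0,"hand":255},{"x":0,"y":0,"z":-3,"rx":0,"ry":0,"rz":0,"hand":255},{"x":0,"y":0,"z":-3.5,"rx":0,"ry":0,"rz":0,"hand":255},{"x":0,"y":0,"z":-3.5,"rx":0,"ry":0,"rz":0,"hand":255},{"x":0,"y":0,"z":-3.5,"rx":0,"ry":0,"rz":0,"hand":255},{"x":0,"y":0,"z":-2.5,"rx":0,"ry":0,"rz":0,"hand":255},{"x":0,"y":0,"z":0,"rx":0,"ry":0,"rz":0,"hand":255},{"x":0,"y":0,"z":0,"rx":0,"ry":0,"rz":0,"hand":255}]'
python3 - <<'E'
from rig import r
from lib import *
s=r.read_state();to(s,[.6304,.1256,.17],np.radians(121))
E
```

```text
clock: 17.15
tcp_pos: [0.4743, -0.3781, 0.1725]
eef_rot: [0.002, 0.503, 0.864, -0.001]
ft_force: [0.3, -0.5, -1.4]
grip_width: 0.0291
grasp_force: 51.2
tcp [ 0.4743 -0.3781  0.1725] yaw deg 119.5 tilt [ 0.002 -0.003 -1.   ]
 shift cm [36.13 38.41  0.14]
 rz -0.025
```

```bash

python3 -m inch '[{"x":2.26,"y":2.4,"z":0,"rx":0,"ry":0,"rz":0,"hand":255},{"x":2.26,"y":2.4,"z":0,"rx":0,"ry":0,"rz":0,"hand":255},{"x":2.26,"y":2.4,"z":0,"rx":0,"ry":0,"rz":0,"hand":255},{"x":2.26,"y":2.4,"z":0,"rx":0,"ry":0,"rz":0,"hand":255},{"x":2.26,"y":2.4,"z":0,"rx":0,"ry":0,"rz":0,"hand":255},{"x":2.26,"y":2.4,"z":0,"rx":0,"ry":0,"rz":0,"hand":255},{"x":2.26,"y":2.4,"z":0,"rx":0,"ry":0,"rz":0,"hand":255},{"x":2.26,"y":2.4,"z":0,"rx":0,"ry":0,"rz":0,"hand":255}]'|sed -n '2p;4,5p'
python3 -m inch '[{"x":2.26,"y":2.4,"z":0,"rx":0,"ry":0,"rz":0,"hand":255},{"x":2.26,"y":2.4,"z":0,"rx":0,"ry":0,"rz":0,"hand":255},{"x":2.26,"y":2.4,"z":0,"rx":0,"ry":0,"rz":0,"hand":255},{"x":2.26,"y":2.4,"z":0,"rx":0,"ry":0,"rz":0,"hand":255},{"x":2.26,"y":2.4,"z":0,"rx":0,"ry":0,"rz":0,"hand":255},{"x":2.26,"y":2.4,"z":0,"rx":0,"ry":0,"rz":0,"hand":255},{"x":2.26,"y":2.4,"z":0,"rx":0,"ry":0,"rz":0,"hand":255},{"x":2.26,"y":2.4,"z":0,"rx":0,"ry":0,"rz":-0.025,"hand":255}]'|sed -n '2p;4,5p'
python3 -m inch '[{"x":0,"y":0,"z":0,"rx":0,"ry":0,"rz":0,"hand":255},{"x":0,"y":0,"z":0,"rx":0,"ry":0,"rz":0,"hand":255},{"x":0,"y":0,"z":0,"rx":0,"ry":0,"rz":0,"hand":255}]'|sed -n '2p;4,5p'
python3 - <<'E'
from rig import r
from lib import *
s=r.read_state();to(s,[.6304,.1256,.03],np.radians(121))
f=wristcam(r.grab_frame("wrist"),s);cv2.imwrite("pics/w4.png",f["image"][:,:,::-1]);np.save("pics/w4.npy",f,allow_pickle=True)
E
```

```text
tcp_pos: [0.5505, -0.1235, 0.1682]
ft_force: [1.3, -0.5, -1.5]
grip_width: 0.0291
tcp_pos: [0.6284, 0.128, 0.1679]
ft_force: [1.0, 0.4, -0.6]
grip_width: 0.0291
tcp_pos: [0.6283, 0.1261, 0.1684]
ft_force: [0.1, 0.8, -1.8]
grip_width: 0.0288
tcp [0.6283 0.1261 0.1684] yaw deg 121.0 tilt [-0.004 -0.001 -1.   ]
 shift cm [-0.17  0.2  13.84]
 rz 0.0
```

View pics/w4.png

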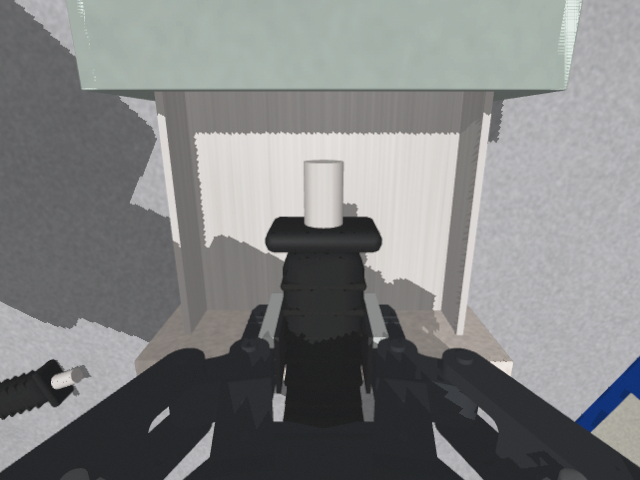

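The wrist view shows the handle held over the open box. The stud tip is at (323,160), the cabinet edge is at row 90 and the panel's rear face is at rows 308–362, so it is centred between the walls.

```bash
python3 - <<'E'
from lib import *
f=np.load("pics/w4.npy",allow_pickle=True).item();d=np.array([-.515,.857]);e=np.array([.857,.515])
for p,z in(((137,362),.096),((512,362),.096),((320,90),.1),((323,160),.181),((182,308),.022),((470,308),.022),((200,320),.022)):
    w=onz(f,[p],z)[0,:2];print(p,(w@d).round(4),(w@e).round(4))
E
```

```text
(137, 362) -0.2936 0.4764
(512, 362) -0.2931 0.7324
(320, 90) -0.1214 0.6023
(323, 160) -0.1509 0.6042
(182, 308) -0.2912 0.4803
(470, 308) -0.291 0.7313
(200, 320) -0.303 0.4949
```

```bash

python3 -m inch '[{"x":0,"y":0,"z":2,"rx":0,"ry":0,"rz":0,"hand":255},{"x":0,"y":0,"z":2.5,"rx":0,"ry":0,"rz":0,"hand":255},{"x":0,"y":0,"z":2.5,"rx":0,"ry":0,"rz":0,"hand":255},{"x":0,"y":0,"z":2.5,"rx":0,"ry":0,"rz":0,"hand":255},{"x":0,"y":0,"z":2,"rx":0,"ry":0,"rz":0,"hand":255},{"x":0,"y":0,"z":0.5,"rx":0,"ry":0,"rz":0,"hand":255},{"x":0,"y":0,"z":0,"rx":0,"ry":0,"rz":0,"hand":255},{"x":0,"y":0,"z":0,"rx":0,"ry":0,"rz":0,"hand":255}]'
```

```text
clock: 19.45
tcp_pos: [0.63, 0.1254, 0.0509]
eef_rot: [0.0, 0.493, 0.87, 0.0]
ft_force: [0.2, 1.2, -0.9]
grip_width: 0.029
grasp_force: 51.1
```

```bash

python3 -m inch '[{"x":0,"y":0,"z":0.8,"rx":0,"ry":0,"rz":0,"hand":255},{"x":0,"y":0,"z":0.8,"rx":0,"ry":0,"rz":0,"hand":255},{"x":0,"y":0,"z":0.7,"rx":0,"ry":0,"rz":0,"hand":255},{"x":0,"y":0,"z":0.2,"rx":0,"ry":0,"rz":0,"hand":255},{"x":0,"y":0,"z":0,"rx":0,"ry":0,"rz":0,"hand":255},{"x":0,"y":0,"z":0,"rx":0,"ry":0,"rz":0,"hand":255}]'
```

```text
clock: 19.95
tcp_pos: [0.6295, 0.1265, 0.0251]
eef_rot: [-0.0, 0.493, 0.87, -0.0]
ft_force: [0.5, 0.8, -1.5]
grip_width: 0.029
grasp_force: 51.1
```

```bash

python3 -m inch '[{"x":0,"y":0,"z":0.15,"rx":0,"ry":0,"rz":0,"hand":255},{"x":0,"y":0,"z":0,"rx":0,"ry":0,"rz":0,"hand":255}]'
```

```text
clock: 20.12
tcp_pos: [0.6297, 0.1264, 0.0239]
eef_rot: [0.0, 0.493, 0.87, 0.0]
ft_force: [-0.4, -0.6, -1.0]
grip_width: 0.0293
grasp_force: 51.1
```

```bash

python3 -m inch '[{"x":0,"y":0,"z":0.05,"rx":0,"ry":0,"rz":0,"hand":200},{"x":0,"y":0,"z":0,"rx":0,"ry":0,"rz":0,"hand":170},{"x":0,"y":0,"z":0,"rx":0,"ry":0,"rz":0,"hand":120},{"x":0,"y":0,"z":0,"rx":0,"ry":0,"rz":0,"hand":80},{"x":0,"y":0,"z":0,"rx":0,"ry":0,"rz":0,"hand":80},{"x":0,"y":0,"z":0,"rx":0,"ry":0,"rz":0,"hand":80},{"x":0,"y":0,"z":0,"rx":0,"ry":0,"rz":0,"hand":80}]'
python3 -m inch '[{"x":0,"y":0,"z":-1,"rx":0,"ry":0,"rz":0,"hand":80},{"x":0,"y":0,"z":-2,"rx":0,"ry":0,"rz":0,"hand":80},{"x":0,"y":0,"z":-3.5,"rx":0,"ry":0,"rz":0,"hand":80},{"x":0,"y":0,"z":-4,"rx":0,"ry":0,"rz":0,"hand":80},{"x":0,"y":0,"z":-4,"rx":0,"ry":0,"rz":0,"hand":255},{"x":0,"y":0,"z":0,"rx":0,"ry":0,"rz":0,"hand":255},{"x":0,"y":0,"z":0,"rx":0,"ry":0,"rz":0,"hand":255},{"x":0,"y":0,"z":0,"rx":0,"ry":0,"rz":0,"hand":255}]'
python3 - <<'E'
from rig import r
from lib import *
s=r.read_state();to(s,None,np.radians(121))
f=wristcam(r.grab_frame("wrist"),s);cv2.imwrite("pics/w5.png",f["image"][:,:,::-1]);np.save("pics/w5.npy",f,allow_pickle=True)
E
```

```text
clock: 20.7
tcp_pos: [0.6297, 0.1263, 0.0234]
eef_rot: [0.0, 0.493, 0.87, 0.0]
ft_force: [-0.1, 0.4, -0.5]
grip_width: 0.0587
grasp_force: 0.0
clock: 21.37
tcp_pos: [0.6294, 0.1263, 0.1688]
eef_rot: [0.0, 0.493, 0.87, 0.0]
ft_force: [0.1, -0.1, -1.2]
grip_width: 0.0102
grasp_force: 0.0
tcp [0.6294 0.1263 0.1688] yaw deg 121.0 tilt [ 0.001  0.    -1.   ]
 rz -0.001
```

View pics/w5.png

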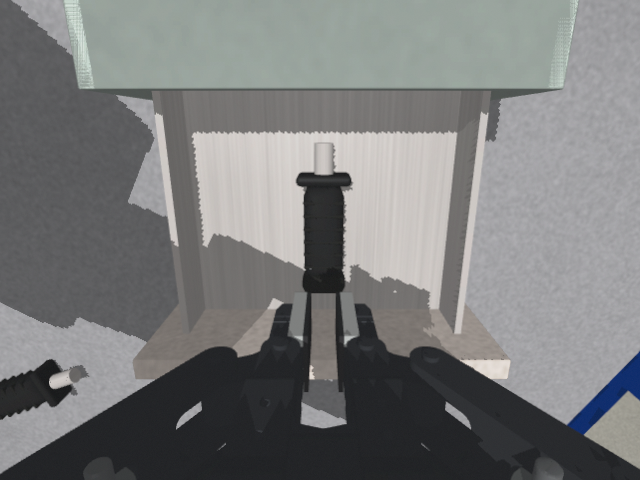

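The wrist view shows the handle lying free on the box floor, from stud (324,145) to blunt end (323,290), with the fingers clear above it. Next I go round to the front.

```bash

python3 -m inch '[{"x":-2.6,"y":0,"z":0,"rx":0,"ry":0,"rz":0,"hand":255},{"x":-2.6,"y":0,"z":0,"rx":0,"ry":0,"rz":0,"hand":255},{"x":-2.6,"y":0,"z":0,"rx":0,"ry":0,"rz":0,"hand":255},{"x":-2.6,"y":0,"z":0,"rx":0,"ry":0,"rz":0,"hand":255},{"x":-2.6,"y":0,"z":0,"rx":0,"ry":0,"rz":0,"hand":255},{"x":0,"y":0,"z":0,"rx":0,"ry":0,"rz":0,"hand":255},{"x":0,"y":0,"z":0,"rx":0,"ry":0,"rz":0,"hand":255},{"x":0,"y":0,"z":0,"rx":0,"ry":0,"rz":0,"hand":255}]'|sed -n '2p;4p'
python3 -m inch '[{"x":0,"y":0,"z":2.7,"rx":0,"ry":0,"rz":0,"hand":255},{"x":0,"y":0,"z":2.7,"rx":0,"ry":0,"rz":0,"hand":255},{"x":0,"y":0,"z":2.7,"rx":0,"ry":0,"rz":0,"hand":255},{"x":0,"y":0,"z":2.7,"rx":0,"ry":0,"rz":0,"hand":255},{"x":0,"y":0,"z":0,"rx":0,"ry":0,"rz":0,"hand":255},{"x":0,"y":0,"z":0,"rx":0,"ry":0,"rz":0,"hand":255}]'|sed -n '2p;4p'
python3 -m inch '[{"x":0.5,"y":0,"z":0,"rx":0,"ry":0,"rz":0,"hand":255},{"x":0.5,"y":0,"z":0,"rx":0,"ry":0,"rz":0,"hand":255},{"x":0.5,"y":0,"z":0,"rx":0,"ry":0,"rz":0,"hand":255},{"x":0.5,"y":0,"z":0,"rx":0,"ry":0,"rz":0,"hand":255},{"x":0.5,"y":0,"z":0,"rx":0,"ry":0,"rz":0,"hand":255},{"x":0.5,"y":0,"z":0,"rx":0,"ry":0,"rz":0,"hand":255},{"x":0.5,"y":0,"z":0,"rx":0,"ry":0,"rz":0,"hand":255},{"x":0.5,"y":0,"z":0,"rx":0,"ry":0,"rz":0,"hand":255}]'|sed -n '2p;4p'
```

```text
tcp_pos: [0.6954, 0.0152, 0.1663]
ft_force: [-0.2, 0.2, 0.4]
tcp_pos: [0.6944, 0.0164, 0.0585]
ft_force: [0.9, 0.4, -0.4]
tcp_pos: [0.6761, 0.0494, 0.0608]
ft_force: [1.2, -0.8, 1.1]
```

```bash

python3 -m inch '[{"x":0.8,"y":0,"z":0,"rx":0,"ry":0,"rz":0,"hand":255},{"x":0.8,"y":0,"z":0,"rx":0,"ry":0,"rz":0,"hand":255},{"x":0.8,"y":0,"z":0,"rx":0,"ry":0,"rz":0,"hand":255},{"x":0.8,"y":0,"z":0,"rx":0,"ry":0,"rz":0,"hand":255},{"x":0.8,"y":0,"z":0,"rx":0,"ry":0,"rz":0,"hand":255},{"x":0.8,"y":0,"z":0,"rx":0,"ry":0,"rz":0,"hand":255},{"x":0.8,"y":0,"z":0,"rx":0,"ry":0,"rz":0,"hand":255},{"x":0.8,"y":0,"z":0,"rx":0,"ry":0,"rz":0,"hand":255}]'|sed -n '2p;4p'
python3 -m inch '[{"x":0.8,"y":0,"z":0,"rx":0,"ry":0,"rz":0,"hand":255},{"x":0.8,"y":0,"z":0,"rx":0,"ry":0,"rz":0,"hand":255},{"x":0.8,"y":0,"z":0,"rx":0,"ry":0,"rz":0,"hand":255},{"x":0.8,"y":0,"z":0,"rx":0,"ry":0,"rz":0,"hand":255},{"x":0.8,"y":0,"z":0,"rx":0,"ry":0,"rz":0,"hand":255},{"x":0.6,"y":0,"z":0,"rx":0,"ry":0,"rz":0,"hand":255},{"x":0.4,"y":0,"z":0,"rx":0,"ry":0,"rz":0,"hand":255},{"x":0.2,"y":0,"z":0,"rx":0,"ry":0,"rz":0,"hand":255}]'|sed -n '2p;4p'
python3 -m inch '[{"x":0,"y":0,"z":0,"rx":0,"ry":0,"rz":0,"hand":255},{"x":0,"y":0,"z":0,"rx":0,"ry":0,"rz":0,"hand":255}]'|sed -n '2p;4p'
python3 - <<'E'
from rig import r
from lib import *
s=r.read_state();to(s,None,np.radians(121));print(s["tcp_pos"][:2]@np.array([-.51504,.85717]),s["tcp_pos"][:2]@np.array([.857,.515]))
E
```

```text
tcp_pos: [0.6426, 0.1048, 0.0603]
ft_force: [1.4, -1.4, 1.3]
tcp_pos: [0.616, 0.1491, 0.0603]
ft_force: [2.2, -3.2, 0.2]
tcp_pos: [0.6161, 0.1487, 0.0603]
ft_force: [2.0, -0.5, 1.0]
tcp [0.6161 0.1487 0.0603] yaw deg 121.0 tilt [-0.  0. -1.]
 rz -0.001
-0.18985640181858224 0.6045893866622326
```

```bash

python3 -m inch '[{"x":0.4,"y":0,"z":0,"rx":0,"ry":0,"rz":0,"hand":255},{"x":0.4,"y":0,"z":0,"rx":0,"ry":0,"rz":0,"hand":255},{"x":0.4,"y":0,"z":0,"rx":0,"ry":0,"rz":0,"hand":255},{"x":0.4,"y":0,"z":0,"rx":0,"ry":0,"rz":0,"hand":255},{"x":0.4,"y":0,"z":0,"rx":0,"ry":0,"rz":0,"hand":255},{"x":0.4,"y":0,"z":0,"rx":0,"ry":0,"rz":0,"hand":255},{"x":0.4,"y":0,"z":0,"rx":0,"ry":0,"rz":0,"hand":255},{"x":0.2,"y":0,"z":0,"rx":0,"ry":0,"rz":0,"hand":255}]'|sed -n '2p;4p'
python3 -m inch '[{"x":0.2,"y":0,"z":0,"rx":0,"ry":0,"rz":0,"hand":255},{"x":0.1,"y":0,"z":0,"rx":0,"ry":0,"rz":0,"hand":255},{"x":0,"y":0,"z":0,"rx":0,"ry":0,"rz":0,"hand":255}]'|sed -n '2p;4p'
python3 - <<'E'
from rig import r
import numpy as np
s=r.read_state();print(s["tcp_pos"][:2]@np.array([-.51504,.85717]))
E
```

```text
tcp_pos: [0.6008, 0.1744, 0.0603]
ft_force: [3.3, -3.8, -0.6]
tcp_pos: [0.5991, 0.1771, 0.0603]
ft_force: [3.1, -2.6, 0.8]
-0.15678161477178773
```

```bash

python3 -m inch '[{"x":0.15,"y":0,"z":0,"rx":0,"ry":0,"rz":0,"hand":255},{"x":0.15,"y":0,"z":0,"rx":0,"ry":0,"rz":0,"hand":255},{"x":0.15,"y":0,"z":0,"rx":0,"ry":0,"rz":0,"hand":255},{"x":0,"y":0,"z":0,"rx":0,"ry":0,"rz":0,"hand":255},{"x":0,"y":0,"z":0,"rx":0,"ry":0,"rz":0,"hand":255}]'|sed -n '2p;4p'
python3 -m inch '[{"x":0.08,"y":0,"z":0,"rx":0,"ry":0,"rz":0,"hand":255},{"x":0.08,"y":0,"z":0,"rx":0,"ry":0,"rz":0,"hand":255},{"x":0,"y":0,"z":0,"rx":0,"ry":0,"rz":0,"hand":255}]'|sed -n '2p;4p'
python3 - <<'E'
from rig import r
import numpy as np
s=r.read_state();print(s["tcp_pos"][:2]@np.array([-.51504,.85717]))
E
```

```text
tcp_pos: [0.5969, 0.1808, 0.0603]
ft_force: [3.5, -2.9, -0.6]
tcp_pos: [0.5961, 0.1821, 0.0603]
ft_force: [3.2, -2.9, -0.4]
-0.15089763383586216
```

```bash

python3 -m inch '[{"x":0.05,"y":0,"z":0,"rx":0,"ry":0,"rz":0,"hand":255},{"x":0.05,"y":0,"z":0,"rx":0,"ry":0,"rz":0,"hand":255},{"x":0,"y":0,"z":0,"rx":0,"ry":0,"rz":0,"hand":255}]'|sed -n '2p;4p'
python3 -m inch '[{"x":0.05,"y":0,"z":0,"rx":0,"ry":0,"rz":0,"hand":255},{"x":0,"y":0,"z":0,"rx":0,"ry":0,"rz":0,"hand":255}]'|sed -n '2p;4p'
```

```text
tcp_pos: [0.5956, 0.183, 0.0603]
ft_force: [3.7, -3.6, -0.5]
tcp_pos: [0.5954, 0.1833, 0.0603]
ft_force: [2.4, -4.3, 0.0]
```

```bash

python3 -m inch '[{"x":0.04,"y":0,"z":0,"rx":0,"ry":0,"rz":0,"hand":255},{"x":0,"y":0,"z":0,"rx":0,"ry":0,"rz":0,"hand":255}]'|sed -n '2p;4p'
python3 -m inch '[{"x":0.04,"y":0,"z":0,"rx":0,"ry":0,"rz":0,"hand":255},{"x":0,"y":0,"z":0,"rx":0,"ry":0,"rz":0,"hand":255}]'|sed -n '2p;4p'
```

```text
tcp_pos: [0.5952, 0.1836, 0.0603]
ft_force: [2.8, -3.7, -0.8]
tcp_pos: [0.595, 0.184, 0.0603]
ft_force: [4.2, -4.0, -0.5]
```

```bash

python3 -m inch '[{"x":0.04,"y":0,"z":0,"rx":0,"ry":0,"rz":0,"hand":255},{"x":0,"y":0,"z":0,"rx":0,"ry":0,"rz":0,"hand":255}]'|sed -n '2p;4p'
```

```text
tcp_pos: [0.5949, 0.184, 0.0603]
ft_force: [3.1, -5.2, -1.1]
```

```bash

python3 -m inch '[{"x":0.04,"y":0,"z":0,"rx":0,"ry":0,"rz":0,"hand":255},{"x":0,"y":0,"z":0,"rx":0,"ry":0,"rz":0,"hand":255}]'|sed -n '2p;4p'
```

```text
tcp_pos: [0.595, 0.1841, 0.0603]
ft_force: [4.1, -4.7, 0.1]
```

Stop felt: the position no longer changes. I back off slowly first so the catch can engage, then clear.

```bash

python3 -m inch '[{"x":-0.3,"y":0,"z":0,"rx":0,"ry":0,"rz":0,"hand":255},{"x":-0.3,"y":0,"z":0,"rx":0,"ry":0,"rz":0,"hand":255},{"x":-0.4,"y":0,"z":0,"rx":0,"ry":0,"rz":0,"hand":255},{"x":-0.4,"y":0,"z":0,"rx":0,"ry":0,"rz":0,"hand":255},{"x":-0.4,"y":0,"z":0,"rx":0,"ry":0,"rz":0,"hand":255},{"x":-0.5,"y":0,"z":0,"rx":0,"ry":0,"rz":0,"hand":255},{"x":-0.5,"y":0,"z":0,"rx":0,"ry":0,"rz":0,"hand":255},{"x":0,"y":0,"z":0,"rx":0,"ry":0,"rz":0,"hand":255}]'|sed -n '2p;4p'
python3 -m inch '[{"x":-2,"y":0,"z":0,"rx":0,"ry":0,"rz":0,"hand":255},{"x":-2.5,"y":0,"z":0,"rx":0,"ry":0,"rz":0,"hand":255},{"x":-2.5,"y":0,"z":0,"rx":0,"ry":0,"rz":0,"hand":255},{"x":0,"y":0,"z":-3,"rx":0,"ry":0,"rz":0,"hand":255},{"x":0,"y":0,"z":-4,"rx":0,"ry":0,"rz":0,"hand":255},{"x":0,"y":0,"z":-4,"rx":0,"ry":0,"rz":0,"hand":255},{"x":0,"y":0,"z":0,"rx":0,"ry":0,"rz":0,"hand":255},{"x":0,"y":0,"z":0,"rx":0,"ry":0,"rz":0,"hand":255}]'|sed -n '2p;4p'
python3 - <<'E'
from rig import r
from lib import *
s=r.read_state();print(s["clock"]);f=wristcam(r.grab_frame("wrist"),s)
im=f["image"];cv2.imwrite("pics/w6.png",im[:,:,::-1])
S=r.grab_frame("side");i=S["image"].astype(int);c=blob(i[:,:,2]>175,(220,250,360,310));b=cv2.boxPoints(cv2.minAreaRect(c.astype(np.float32)));print(b.round(1).tolist(),onz(S,b,.096).mean(0),"start mid .5916 .1905")
a=np.load("pics/side0.npy",allow_pickle=True).item()["image"].astype(int);D=(abs(a-i).max(2)>40);print("discs/case diff px",D[320:425,235:350].sum())
E
```

```text
tcp_pos: [0.6092, 0.16, 0.0601]
ft_force: [0.8, 0.1, -0.4]
tcp_pos: [0.6468, 0.1009, 0.1738]
ft_force: [-0.4, 1.1, -0.7]
28.75
[[216.10000610351562, 275.8999938964844], [322.1000061035156, 258.70001220703125], [326.0, 283.0], [220.0, 300.20001220703125]] [0.61950757 0.16781733 0.096     ] start mid .5916 .1905
discs/case diff px 0
```

View pics/w6.png

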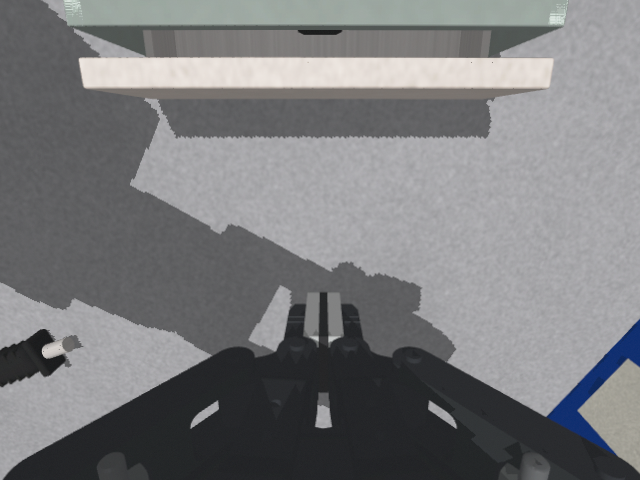

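The wrist view shows the panel's top at rows 57–88 and the cabinet edge at row 26. The handle's flange just shows at (320,32). I need numbers to tell whether it latched.

```bash
python3 - <<'E'
from rig import r
from lib import *
s=r.read_state();f=wristcam(r.grab_frame("wrist"),s);d=np.array([-.51504,.85717])
for p,z in(((320,57),.096),((320,88),.096),((320,26),.1),((320,32),.04)):print(p,(onz(f,[p],z)[0,:2]@d).round(4),(onz(f,[p],z)[0,:2]@[.857,.515]).round(3))
E
```

```text
(320, 57) -0.1343 0.603
(320, 88) -0.1497 0.603
(320, 26) -0.1205 0.603
(320, 32) -0.1103 0.603
```

```bash
python3 - <<'E'
from rig import r
from lib import *
S=r.grab_frame("side");a=np.load("pics/side0.npy",allow_pickle=True).item()["image"].astype(int);i=S["image"].astype(int)
for x in(245,260,300,315):
    A=a[275:310,x].sum(1);B=i[275:310,x].sum(1);print(x,(A//3).tolist(),(B//3).tolist(),sep="\n")
E
```

```text
245
[156, 158, 159, 155, 156, 159, 160, 156, 159, 157, 161, 157, 158, 154, 160, 161, 152, 215, 214, 211, 215, 160, 143, 144, 118, 154, 153, 153, 151, 151, 155, 154, 154, 152, 155]
[168, 172, 169, 167, 168, 171, 171, 169, 170, 170, 176, 171, 170, 167, 173, 172, 167, 228, 226, 222, 227, 174, 155, 156, 128, 164, 163, 164, 163, 162, 166, 166, 167, 168, 165]
260
[158, 156, 156, 159, 160, 164, 163, 160, 157, 157, 158, 160, 160, 153, 209, 215, 212, 216, 237, 143, 142, 145, 151, 151, 152, 152, 151, 148, 149, 149, 154, 152, 150, 150, 152]
[170, 170, 166, 170, 173, 177, 177, 173, 172, 169, 171, 173, 173, 165, 224, 225, 223, 227, 246, 155, 154, 156, 164, 164, 163, 163, 162, 160, 161, 162, 166, 165, 164, 162, 163]
300
[160, 161, 160, 162, 160, 160, 158, 131, 215, 218, 215, 216, 199, 150, 146, 143, 151, 152, 153, 154, 151, 151, 150, 152, 148, 151, 149, 150, 148, 149, 150, 148, 146, 147, 148]
[176, 173, 172, 176, 174, 170, 171, 142, 228, 228, 226, 229, 214, 161, 159, 154, 164, 164, 166, 165, 164, 161, 164, 164, 160, 162, 161, 159, 161, 160, 161, 158, 159, 157, 161]
315
[160, 160, 160, 160, 156, 174, 216, 217, 213, 226, 141, 144, 150, 132, 152, 152, 151, 152, 153, 151, 152, 153, 152, 151, 152, 151, 149, 149, 149, 148, 149, 152, 152, 149, 150]
[177, 178, 174, 171, 166, 206, 226, 227, 223, 234, 149, 155, 164, 143, 163, 164, 163, 162, 163, 164, 163, 164, 163, 163, 164, 162, 160, 161, 160, 160, 160, 164, 163, 161, 162]
```

The panel's edges fall on the same pixels as at the start (only the brightness differs), so the drawer is shut and latched. I hand in.

```bash
python3 -c "
from rig import r
print(r.close_job())"
```

```text
the job is handed in; nothing more can be done
None
```

The side handle lies in the drawer and the drawer is shut on its latch (front back on its starting pixels in the side view), with the robot clear at 28.8 s; the job is handed in but no verdict came back, the draw-out hit the drawer's outer stop at about 33 N (36 N in all), and I only spot-checked the bystanders, finding none moved.

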